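# Load a slotted strap into the drill jig and lock it

## Robot

A 7-joint arm with a two-finger parallel gripper is mounted at the origin on a cart in front of the work surface, level with it; the furniture and walls round the work are solid. World frame = base frame: x ahead of the robot, y to its left, z up, the work surface at z = 0. Lengths are in mm, angles in degrees, forces in N, time in s.
With the tool pointing down it reaches from about 400 to 850 mm from the base axis. Payload 10.4 kg.
Tool frame: the origin (TCP) lies at the centre of the arm's flange, where the gripper is bolted on; the fingertips stand 182 mm ahead of it and the grasp point (between the pads) lies 164 mm ahead of it; z points along the fingers, y is the line along which they close (so a half turn about z gives the same grasp; the last joint's range is limited). The gripper opens to 87 mm and grips with 3 to 60 N. Pads are 19 mm wide; open, the fingers measure 117 mm over their backs; the gripper's body (75 mm by 190 mm) begins 51 mm behind the grasp point.
Start: joints at [-1.295, 19.034, -3.707, 83.658, 1.238, 77.344, -5.071], TCP at [625.006, 0.015, 404.776] pointing down, gripper open.
Joint ranges: [-148.97, 148.97], [-28.65, 121.19], [-84.17, 76.75], [9.2, 138.47], [-72.65, 252.65], [3.7, 117.97], [-149.18, 149.18]. Speed limits (degrees/s): [127.2, 127.2, 159.86, 159.86, 180, 180, 180].

## Interface

Orientations are given as [roll, pitch, yaw] about the fixed x, y, z axes, in that order (R = Rz(yaw) Ry(pitch) Rx(roll)).
In Python, from plant import env gives the robot as it stands.
- The arm moves only by the tool arm_command, never from a script. Its argument "rows" is a list of rows, each a list of 3 entries, a list of its own where there are three numbers: the shift along the tool's x, y, z in m, then the turn, a rotation vector about the tool's x, y, z in rad, then the opening, from 0 (shut) to 1 (fully open). A call has 1 to 8 rows; each row shifts and turns the commanded pose from where the row before left it, along the tool's axes as they then stand; what a row does not reach is not made up. A row lasts 1/10 s, in which the tool goes at most 50 mm and 8.59 degrees, less where a joint would pass 70% of its speed; a pose out of reach is approached as far as the arm can. A call with a gripper value outside its range is refused whole. The fingers move at their own pace and stop on an object; "squeeze" is the grip in N (left out, the last holds). Time passes only in rows, so rows that do not move let the fingers close. It gives the time, the measured TCP pose, the force, the opening and the grip force at its end, in the units of the state.
- env.observe(): the state, without advancing time (a new reading comes with each control period).
- env.get_image(name): name is "scene" or "side" or "wrist"; returns a dict with "image" (420x560x3 uint8, red, green, blue), "fov_y" (degrees; the focal length in pixels is half the picture's height over the tangent of half this angle, whatever the lens; pixels are square), "cx", "cy" (the principal point, pixels), "T" (4x4, takes a point from camera to world coordinates). Camera axes: x right, y up, looking along -z (the intrinsics and any distortion apply to the point x, -y, -z); pixel columns grow to the right and rows downward; lengths in mm; the calibration is good to about 2 mm. A picture is of the moment at which its call begins. There is no depth.
- env.hand_in(): hands the job in; it is judged then, once.
The state is a dict: "clock": time; "joint_pos": joint angles; "joint_velocities": joint speeds; "joint_torque": joint torques, N m; "position": TCP position; "orientation": TCP orientation; "ft_force": force on the tool from outside, world axes, zero at the start; "wrist_torque": the same for the moment, N m; "finger_gap": opening from 0.0 (shut) to 1.0 (fully open); "grasp_force": force on a finger pad.
Only numpy, scipy, OpenCV 4.12 (cv2) and the standard library are available. Lean on these libraries where they do the work, as an engineer would, in place of code of your own. Each camera call takes 0.05 s, during which the arm holds its last target. There are 200 camera calls.

## Task

Load the drill jig with the fingertips, by pushing only; nothing is to be lifted. Push the slotted strap that lies on the jig's bed square up against the long fence at the back, then slide it along the fence, without letting it come away, under the bush plate until its end butts on the stop, so that its hole comes under the drill bush. Then push the cam lever round as far as it goes to lock the strap in its corner, come clear, and leave everything else on the bench alone.

Things in the scene. Friction and masses are not known exactly. Their poses are not given: they have to be found in the camera images.
- jig: drill jig bolted to the bench (fixed). Origin: on the bench top, under the jig's middle; x points away from the robot towards the fence, y along the fence to the stop (robot's left), z up; turned up to 0.2 rad. Grey steel base plate, x -80 to +70 mm, y -160 to +160 mm, its top (the bed) at z 15 mm. Nothing but the strap stands on the bed right of the cam lever
- fence_mid (a point): middle of the foot of the fence's face, in the jig's frame x +45, y 0, z 15 mm. The fence is a straight dark bar along the whole back edge of the bed, 22 mm thick, top 14 mm above the bed
- pocket_corner (a point): corner where fence and end stop meet on the bed: jig frame x +45, y +135, z 15 mm. The stop is a block across the left end, its face at y +135. A guide block in front of the pocket, inner face at x +6.5 mm, from y +104 mm to the left end, with a slanted lead-in down to y +88 mm: the pocket is 38.5 mm wide for the 36 mm strap
- bush_plate (a point): centre of the top of the grey bush plate that roofs the corner: 77 (x) x 54 (y) x 10 mm, y +101 to +155 mm in the jig's frame, underside 14 mm and top 24 mm above the bed; a round drill bush 25 mm across stands 7 mm higher
- strap_mid (a point): centre of the underside of the strap to load: dark steel plate 36 (x) x 97 (y) x 11 mm (z), 0.17 to 0.34 kg, loose, flat on the bed; two holes, and a notch 25 mm wide, 17 mm deep in the middle of the -x long side (towards the robot). Its x points to the straight long edge, y to the end that leads; square in the jig its axes match the jig's. Starts 37 to 62 mm short of its place at the fence, up to 0.3 rad askew
- seat (a point): point on the bed, fixed to the jig, where strap_mid comes when the strap is hard against fence and stop: jig frame x +27, y +86.5, z 15 mm. The strap starts 0.13 to 0.19 m right of it
- cam (a joint): angle of the cam lever, rad: at 0 the lever points to the jig's -x (towards the robot); it grows as the lever turns counter-clockwise seen from above, towards the jig's -y (right), up to its stop at 1.40, when the cam closes to within 1 mm on the front edge of the seated strap. Starts between 0 and 0.4. No spring: about 1 to 2 N at the grip moves it, and it stays where it is left
- cam_pivot (a point): the cam lever's vertical axis, on the bed: jig frame x -13, y +58, z 15 mm. Round it turns a steel cam disc 32 mm across, up to 22 mm from the axis, top 14 mm above the bed, with a hub 22 mm across, top 27 mm above the bed; the lever is a 9 mm round rod, 33 mm above the bench
- cam_grip (a point): middle of the upright black grip at the lever's end, 85 mm from the pivot axis: 13 to 17 mm across, from 25 to 63 mm above the bench; this point lies 45 mm above the bench
- thin_bar: thin dark flat bar, 25 x 140 x 6 mm, lying on the bench behind the jig; a bystander
- light_bar: bright flat bar, 30 x 130 x 8 mm, lying on the bench in front of the jig's left end; a bystander
- blue: small blue bottle with a black cap, 33 mm across, 68 mm tall, standing behind the jig; a bystander
- oil_can: red oil can, 68 mm across, 165 mm tall, standing at the back right; a bystander
- brush: wooden bench brush, 220 x 57 x 49 mm, lying at the right; a bystander
- tin: open tin of screws, 76 mm across, 50 mm tall, at the left; a bystander
- square: try square, 152 x 90 x 14 mm, lying at the back; a bystander
- strap: the same strap as strap_mid, as a body whose x runs along its length, away from the leading end; same origin
Not all that is in view belongs to the job. Leave any orange or pink look-alike of the strap alone.

How it is judged (in metres and radians):
On the way, in this order (a step that is already met when the one before it is completed fails the run):
1. the strap lies square against the fence, still right of the pocket (x of strap_mid in the frame of jig above 0.024 m and angle between the y axis of strap_mid and the y axis of jig, either way round below 0.05 rad and y of strap_mid in the frame of jig below -0.01 m), for 0.2 s.
2. the strap has been slid along the fence into the corner, on the stop, the cam still open (y of strap_mid in the frame of jig above 0.0835 m and x of strap_mid in the frame of jig above 0.0238 m and angle between the y axis of strap_mid and the y axis of jig, either way round below 0.05 rad and value of joint cam below 0.7 rad), for 0.2 s.
3. the cam lever is swung fully round (value of joint cam above 1.3 rad), for 0.2 s.
At the end, for the whole second after the job is handed in: The strap lies flat in the corner of the jig, its end within 3 mm of the stop, its edge within 3.5 mm of the fence and square to 0.05 rad, at rest, and the cam lever stands past 1.3 rad (its stop is at 1.4) (y of strap_mid in the frame of jig above 0.0835 m and x of strap_mid in the frame of jig above 0.0238 m and angle between the y axis of strap_mid and the y axis of jig, either way round below 0.05 rad and value of joint cam above 1.3 rad and z of strap_mid in the frame of jig below 0.017 m and angle between strap_mid's own z axis and vertical below 0.04 rad and linear speed of strap below 0.01 m/s); the robot touches nothing.
It fails at once if the strap is lifted or tipped (more than 6 mm off the bed, or 0.15 rad) (z of strap_mid in the frame of jig above 0.021 m or angle between strap_mid's own z axis and vertical above 0.15 rad).
It fails at once if the strap is pushed off the bed (z of strap_mid in the frame of jig below 0.009 m).
It fails at once if the strap comes away from the fence (6 mm, or 0.1 rad) while it is slid along (y of strap_mid in the frame of jig between -0.01 and 0.0815 m and (x of strap_mid in the frame of jig below 0.021 m or angle between the y axis of strap_mid and the y axis of jig, either way round above 0.1 rad)).
It fails at once if a bystander is moved by more than 15 mm (distance of any of thin_bar, light_bar, blue, oil_can, brush, tin, square from where it was at the start of the episode above 0.015 m).
It also fails if it takes over 58 s, if anything falls off the work surface, if the arm or the gripper's body presses on something with over 40 N, if the wrist force passes 120 N, or if a joint passes its speed limit or range.

## Working session

There is one attempt and no reset: what is moved stays moved. The work goes in short steps, Python scripts to look and compute and a tool call to move; the robot and the scene stay as the last step left them, time stands still between calls to the robot, and variables do not carry over. Pictures are saved under pics/ and viewed, at most 10 in all, crops included, and the job is handed in when it is done.

Besides the shell and the picture viewer there is one more tool, called after "Call:" as name(argument=value, ...) on one line, values as JSON. arm_command: Moves the arm, as the interface text tells. Its arguments: {"type":"object","properties":{"rows":{"type":"array","items":{"type":"array"}},"squeeze":{"type":"number"}},"required":["rows"]}

```bash
ls; mkdir -p pics
cat > h.py <<'E'
import numpy as np, cv2
from plant import env
def grab(n,f=None):
    d=env.get_image(n)
    if f: cv2.imwrite('pics/'+f,d['image'][:,:,::-1])
    return d
def K(d):
    h=d['image'].shape[0]; f=h/2/np.tan(np.radians(d['fov_y'])/2)
    return f
def ray(d,u,v):
    f=K(d); T=np.array(d['T']); r=np.array([(u-d['cx'])/f,-(v-d['cy'])/f,-1.]); return T[:3,3],T[:3,:3]@r
def onz(d,u,v,z):
    o,r=ray(d,u,v); return o+r*(z-o[2])/r[2]
def proj(d,p):
    f=K(d);T=np.array(d['T']); q=T[:3,:3].T@(np.array(p,float)-T[:3,3]); return d['cx']+f*q[0]/-q[2], d['cy']-f*q[1]/-q[2]
E
python3 - <<'E'
from h import *
for n in ['scene','side','wrist']:
    d=grab(n,n+'0.png'); print(n,{k:(np.round(v,3).tolist() if k!='image' else 0) for k,v in d.items()})
a=[cv2.imread('pics/%s0.png'%n) for n in ['scene','side']]
print(env.observe())
E
```

```text
pics
scene {'image': 0, 'fov_y': 54.245, 'cx': 276.768, 'cy': 204.755, 'T': [[0.868, 0.311, -0.387, 110.206], [-0.496, 0.565, -0.659, -811.473], [0.014, 0.764, 0.645, 833.484], [0.0, 0.0, 0.0, 1.0]]}
side {'image': 0, 'fov_y': 43.028, 'cx': 277.088, 'cy': 207.236, 'T': [[0.998, 0.033, -0.055, 508.637], [-0.064, 0.539, -0.84, -1202.335], [0.002, 0.842, 0.54, 803.776], [0.0, 0.0, 0.0, 1.0]]}
wrist {'image': 0, 'fov_y': 71.242, 'cx': 282.722, 'cy': 204.583, 'T': [[1.0, -0.001, 0.001, 626.364], [0.001, 0.957, 0.289, 78.28], [-0.001, -0.289, 0.957, 383.835], [0.0, 0.0, 0.0, 1.0]]}
{'clock': 0.15, 'joint_pos': array([-1.29443747, 19.06348083, -3.70838174, 83.69313624,  1.23766668,
       77.34117945, -5.07198764]), 'joint_velocities': array([ 0.03751468, -0.05533439, -0.06204015, -0.29918425,  0.05718654,
        0.02862059,  0.06348746]), 'joint_torque': array([ 1.82067095e-03, -6.23630190e+01,  2.54254905e-02, -3.90143681e+01,
       -6.11935230e-02,  3.71907104e-02, -1.53469024e-06]), 'position': array([6.24916638e+02, 1.66721302e-02, 4.04153708e+02]), 'orientation': array([-1.79942080e+02,  1.97133526e-03,  9.00004669e+01]), 'ft_force': array([1.73627079, 0.0949324 , 0.71780155]), 'wrist_torque': array([ 0.03775131,  0.01245709, -0.0012704 ]), 'grasp_force': 0.0, 'finger_gap': 0.9960078051556096}
```

View pics/scene0.png

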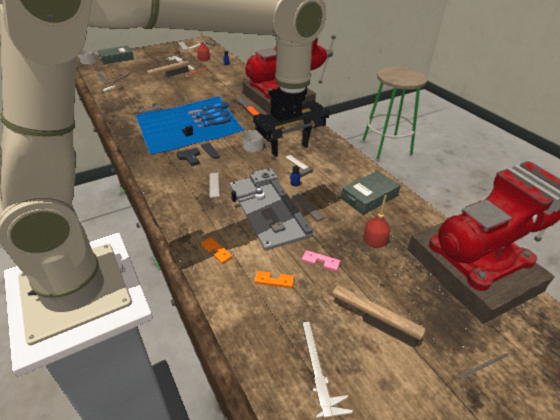

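View pics/wrist0.png

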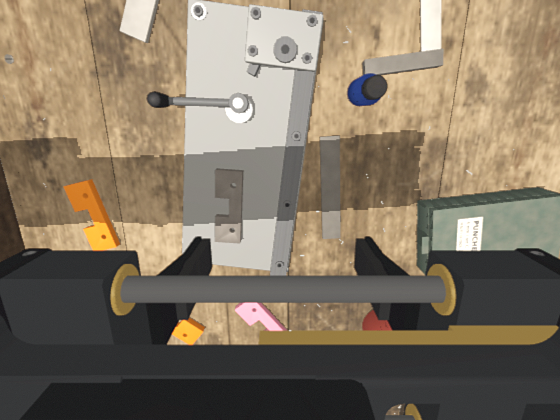

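Scene view: jig at about (270,205), with the orange and pink look-alikes off the jig. In the wrist view, the candidates are the dark plate on the bed (229,205), orange (92,215), orange (185,332) and pink (262,317). I choose the dark one on the bed and check it in a close crop.

Run:
```python
import cv2
a=cv2.imread('pics/wrist0.png')[0:280,130:345]
cv2.imwrite('pics/c1.png',cv2.resize(a[80:280],None,fx=3,fy=3,interpolation=cv2.INTER_CUBIC))
cv2.imwrite('pics/c2.png',cv2.resize(a[0:150],None,fx=3,fy=3,interpolation=cv2.INTER_CUBIC))
```

```text
(no output)
```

View pics/c1.png

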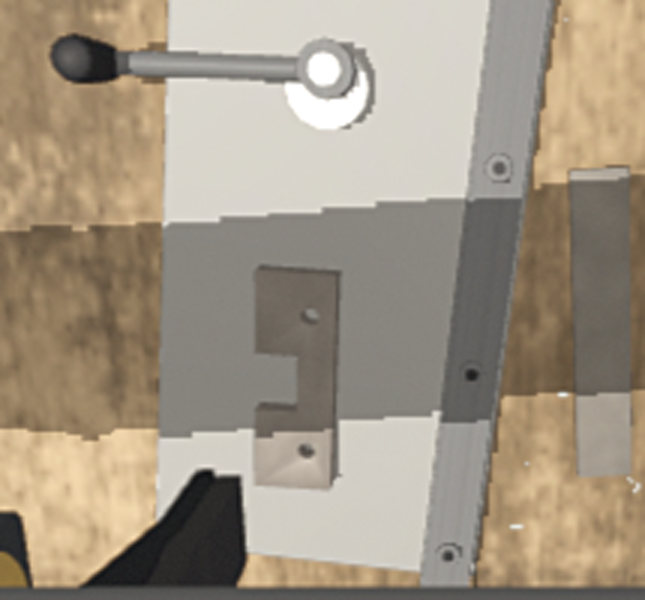

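View pics/c2.png

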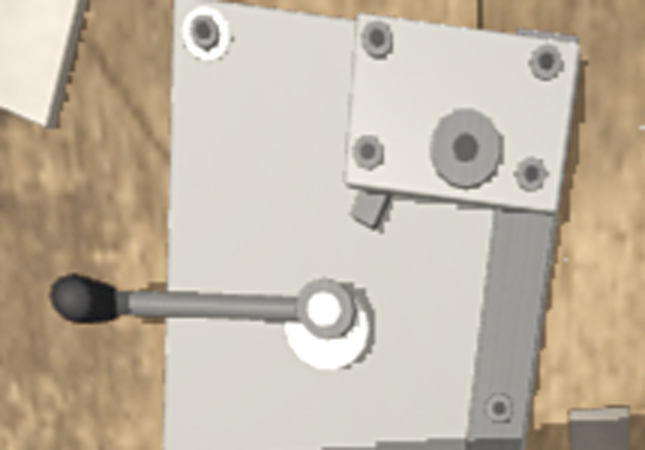

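The crop shows the strap: dark, two holes, notch towards the robot, corners in the crop near (257,268), (340,272), (330,488) and (255,484). The cam lever points towards the robot at about 0 rad. The fence's near top edge runs (491,0) to (421,585).

Run:
```python
from h import *
d=grab('wrist')
c1=lambda x,y:(130+x/3,80+y/3); c2=lambda x,y:(130+x/3,y/3)
P=lambda p,z:onz(d,*p,z)[:2]
jig=[]; # (jig xyz mm, pixel)
L=[((6.5-0,101),None)]
pts={'plate':[(c2(360,15),39),(c2(580,40),39),(c2(556,212),39),(c2(346,185),39)],
'fence':[(c2(492,215),29),(c1(491,0),29),(c1(421,585),29)],'ffar':[(c1(556,0),29),(c1(475,585),29)],
'bedL':[(c2(172,60),15),(c1(168,30),15),(c1(158,500),15)],'end':[(c1(260,556),15),(c1(420,570),15)],
'hub':[(c2(325,310),42)],'grip':[(c2(72,297),63)],'bush':[(c2(466,148),46)],
'strap':[(c1(257,268),26),(c1(340,272),26),(c1(330,488),26),(c1(255,484),26)],'thin':[(c1(570,172),6),(c1(578,475),6)],
'holes':[(c1(310,317),26),(c1(307,450),26)]}
R={}
for k,v in pts.items():
    R[k]=np.array([P(*q) for q in v]); print(k,np.round(R[k],1).tolist())
ang=lambda a,b:np.degrees(np.arctan2(-(b-a)[0],(b-a)[1]))
for n,a,b in [('fence',R['fence'][2],R['fence'][0]),('far',R['ffar'][1],R['ffar'][0]),('bedL',R['bedL'][2],R['bedL'][0]),('plateR',R['plate'][2],R['plate'][1]),('plateL',R['plate'][3],R['plate'][0]),('strapL',R['strap'][3],R['strap'][0]),('strapR',R['strap'][2],R['strap'][1])]: print(n,ang(a,b),np.linalg.norm(b-a))
```

```text
plate [[592.5, 186.6], [667.6, 179.2], [661.2, 125.2], [585.9, 134.0]]
fence [[638.5, 125.5], [638.2, 116.9], [609.2, -129.4]]
ffar [[662.5, 116.9], [633.7, -129.4]]
bedL [[520.4, 179.8], [512.1, 107.5], [488.4, -93.9]]
end [[533.4, -122.4], [608.1, -129.6]]
hub [[577.0, 91.6]]
grip [[493.1, 95.0]]
bush [[628.6, 144.5]]
strap [[543.4, 15.3], [577.4, 13.7], [569.3, -82.8], [536.2, -80.9]]
thin [[672.9, 52.6], [681.8, -85.1]]
holes [[564.2, -5.2], [560.0, -64.8]]
fence -6.551819869877144 256.5573402355959
far -6.654158714577711 247.9474885742109
bedL -6.671747416796693 275.4705792281182
plateR -6.7923304316782245 54.42248809664017
plateL -7.219752143332865 53.037230006375474
strapL -4.272539106416518 96.55157155394174
strapR -4.805449678017782 96.87945892618423
```

Call:
arm_command(rows=[[[0, 0, 0.01], [0, 0, 0.14], 0.55], [[0, 0, 0.01], [0, 0, 0.14], 0.55], [[0, 0, 0.01], [0, 0, 0.14], 0.55], [[0, 0, 0.01], [0, 0, 0.14], 0.55], [[0, 0, 0.01], [0, 0, 0.14], 0.55], [[0, 0, 0.01], [0, 0, 0.14], 0.55], [[0, 0, 0.01], [0, 0, 0.14], 0.55], [[0, 0, 0.01], [0, 0, 0.14], 0.55]])

```text
clock: 1.0
position: [624.9, 0.1, 324.2]
orientation: [-180.0, 0.0, 25.5]
ft_force: [0.1, 0.3, 0.2]
finger_gap: 0.555
grasp_force: 0.0
```

Call:
arm_command(rows=[[[0, 0, 0.01], [0, 0, 0.14], 0.55], [[0, 0, 0.01], [0, 0, 0.14], 0.55], [[0, 0, 0.01], [0, 0, 0.14], 0.55], [[0, 0, 0.01], [0, 0, 0.14], 0.55], [[0, 0, 0], [0, 0, 0], 0.55], [[0, 0, 0], [0, 0, 0], 0.55]])

```text
clock: 1.6
position: [625.0, 0.1, 284.8]
orientation: [180.0, 0.0, -6.0]
ft_force: [-0.3, 0.9, 0.3]
finger_gap: 0.551
grasp_force: 0.0
```

Call:
arm_command(rows=[[[-0.025, 0.01, 0], [0, 0, 0.008], 0.55], [[-0.025, 0.01, 0], [0, 0, 0], 0.55], [[-0.025, 0.01, 0], [0, 0, 0], 0.55], [[-0.026, 0.011, 0], [0, 0, 0], 0.55], [[0, 0, 0], [0, 0, 0], 0.55], [[0, 0, 0], [0, 0, 0], 0.55]])

```text
clock: 2.2
position: [520.1, -29.2, 285.8]
orientation: [-180.0, -0.1, -6.6]
ft_force: [0.7, -0.3, 0.0]
finger_gap: 0.553
grasp_force: 0.0
```

Run:
```python
from h import *
d=grab('wrist','w1.png'); print(env.observe()['position'],env.observe()['orientation'])
```

```text
[520.57848295 -28.92592677 285.65656985] [-1.79968024e+02 -1.10565056e-01 -6.58751781e+00]
```

View pics/w1.png

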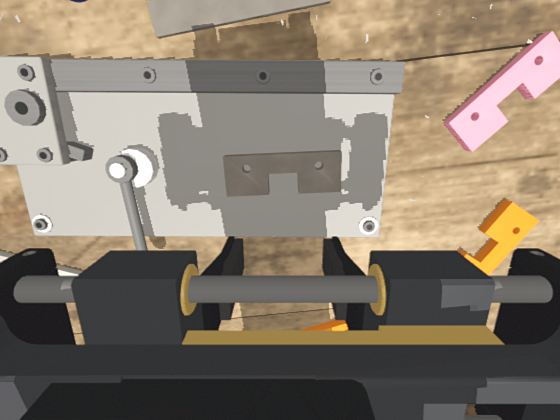

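The view shows the strap with corners near (224,155), (340,150), (343,191) and (227,196). The fence looks level, and the two fingers straddle the notch axis at u≈284. Next I lower the fingers behind the strap.

Call:
arm_command(rows=[[[0, 0, 0.016], [0, 0, 0], 0.55], [[0, 0, 0.016], [0, 0, 0], 0.55], [[0, 0, 0.016], [0, 0, 0], 0.55], [[0, 0, 0.015], [0, 0, 0], 0.55], [[0, 0, 0.012], [0, 0, 0], 0.55], [[0, 0, 0.008], [0, 0, 0], 0.55], [[0, 0, 0], [0, 0, 0], 0.55], [[0, 0, 0], [0, 0, 0], 0.55]])

```text
clock: 3.05
position: [520.3, -29.1, 202.1]
orientation: [-180.0, -0.0, -6.7]
ft_force: [0.3, -0.5, 0.3]
finger_gap: 0.552
grasp_force: 0.0
```

Call:
arm_command(rows=[[[0.005, 0, 0], [0, 0, 0], 0.55], [[0.005, 0, 0], [0, 0, 0], 0.55], [[0.005, 0, 0], [0, 0, 0], 0.55], [[0.005, 0, 0], [0, 0, 0], 0.55], [[0.005, 0, 0], [0, 0, 0], 0.55], [[0.005, 0, 0], [0, 0, 0], 0.55], [[0, 0, 0], [0, 0, 0], 0.55]])

```text
clock: 3.75
position: [550.5, -32.7, 201.8]
orientation: [180.0, -0.0, -6.7]
ft_force: [0.1, 0.1, -0.3]
finger_gap: 0.551
grasp_force: 0.0
```

Call:
arm_command(rows=[[[0.005, 0, 0], [0, 0, 0], 0.55], [[0.005, 0, 0], [0, 0, 0], 0.55], [[0.004, 0, 0], [0, 0, 0], 0.55], [[0.003, 0, 0], [0, 0, 0], 0.55], [[0.003, 0, 0], [0, 0, 0], 0.55]])

```text
clock: 4.25
position: [569.9, -34.9, 201.7]
orientation: [180.0, 0.0, -6.7]
ft_force: [-0.4, 0.3, 0.5]
finger_gap: 0.548
grasp_force: 0.5
```

Call:
arm_command(rows=[[[0.002, 0, 0], [0, 0, 0], 0.55], [[0.002, 0, 0], [0, 0, 0], 0.55]])

```text
clock: 4.45
position: [572.6, -35.3, 201.4]
orientation: [-180.0, 0.3, -6.7]
ft_force: [-15.8, 2.5, 12.3]
finger_gap: 0.549
grasp_force: 7.9
```

Call:
arm_command(rows=[[[0, 0, 0], [0, 0, 0], 0.55], [[0, 0, 0], [0, 0, 0], 0.55], [[-0.003, 0, 0], [0, 0, 0], 0.55], [[-0.005, 0, 0], [0, 0, 0], 0.55], [[-0.01, 0, 0], [0, 0, 0], 0.55], [[-0.01, 0, 0], [0, 0, 0], 0.55], [[0, 0, 0], [0, 0, 0], 0.55]])

```text
clock: 5.15
position: [544.5, -32.0, 201.7]
orientation: [-180.0, 0.0, -6.7]
ft_force: [-0.3, 0.6, 0.0]
finger_gap: 0.55
grasp_force: 0.0
```

Run:
```python
from h import *
d=grab('wrist','w2.png'); print(env.observe()['position'],env.observe()['orientation'])
cv2.imwrite('pics/w2c.png',cv2.resize(d['image'][:260,130:430,::-1],None,fx=2.6,fy=2.3))
```

```text
[545.19448242 -32.04237171 201.93735379] [-1.79988567e+02 -8.03466690e-03 -6.70466002e+00]
```

View pics/w2c.png

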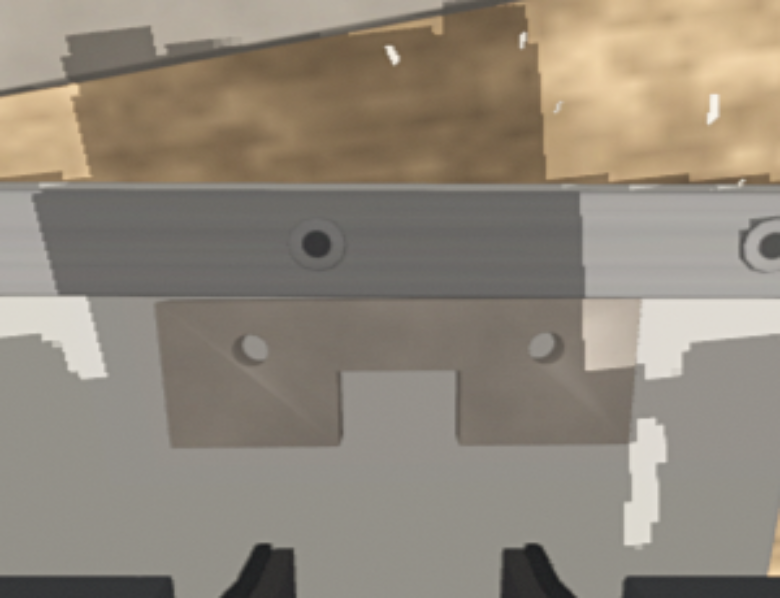

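The strap lies along the fence: far edge at crop row ~300, front edge ~445, nearly parallel to the fence edge at row ~297. I'll work out its numbers.

```bash
cat >> h.py <<'E'
ex=np.array([.9933,-.1158]); ey=np.array([.1158,.9933]); O=np.array([583.2,32.5])
def jig(p): q=np.array(p)[:2]-O; return np.round([q@ex,q@ey],1)
E
python3 - <<'E'
from h import *
d=grab('wrist')
for u,v in [(157,302),(641,298),(633,443),(170,447)]: print(jig(onz(d,130+u/2.6,v/2.3,26)))
for u in (100,700): print('fence',jig(onz(d,130+u/2.6,297/2.3,29)))
print('tool',jig(env.observe()['position']))
E
```

```text
[ 43.4 -22. ]
[  44.3 -118. ]
[  10.7 -119.4]
[  9.8 -21.7]
fence [ 44.6 -12. ]
fence [  44.6 -128.5]
tool [-29.8 -68.5]
```

Call:
arm_command(rows=[[[-0.005, 0, -0.015], [0, 0, 0], 0.3], [[0, 0, -0.02], [0, 0, 0], 0], [[0, 0.015, -0.015], [0, 0, 0], 0], [[0.015, 0.02, 0], [0, 0, 0], 0], [[0.015, 0.02, 0], [0, 0, 0], 0], [[0.016, 0.02, 0], [0, 0, 0], 0], [[0.016, 0, 0], [0, 0, 0], 0], [[0, 0, 0], [0, 0, 0], 0]])

```text
clock: 6.05
position: [595.0, -114.0, 251.8]
orientation: [180.0, -0.1, -6.8]
ft_force: [0.5, 0.3, -0.1]
finger_gap: 0.013
grasp_force: 0.0
```

Run:
```python
from h import *
s=env.observe(); print(s['position'],s['orientation'],s['finger_gap'],jig(s['position']))
d=grab('wrist','w3.png'); cv2.imwrite('pics/w3c.png',cv2.resize(d['image'][60:400,30:530,::-1],None,fx=1.6,fy=1.6))
```

```text
[ 594.95188587 -113.98208691  251.75790295] [ 1.79981406e+02 -7.44460392e-02 -6.76525039e+00] 0.012926759438702013 [  28.6 -144.1]
```

View pics/w3c.png

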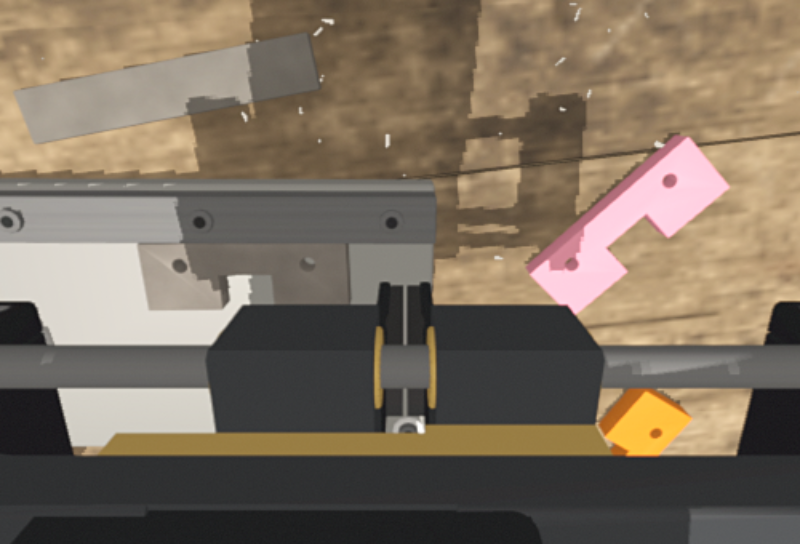

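The view shows the closed fingers at about (405,290), right of the strap's trailing end at u≈350 and clear of the fence. Next I lower and push along the fence.

Call:
arm_command(rows=[[[-0.001, 0, 0.014], [0, 0, 0], 0], [[0, 0, 0.014], [0, 0, 0], 0], [[0, 0, 0.012], [0, 0, 0], 0], [[0, 0, 0.009], [0, 0, 0], 0], [[0, 0, 0], [0, 0, 0], 0], [[0, -0.003, 0], [0, 0, 0], 0], [[0, -0.003, 0], [0, 0, 0], 0]])

```text
clock: 6.8
position: [593.6, -107.0, 203.3]
orientation: [-180.0, -0.1, -6.7]
ft_force: [0.0, 0.2, 0.6]
finger_gap: 0.005
grasp_force: 0.0
```

Call:
arm_command(rows=[[[0, -0.004, 0], [0, 0, 0], 0], [[0, -0.004, 0], [0, 0, 0], 0], [[0, -0.004, 0], [0, 0, 0], 0], [[0, -0.004, 0], [0, 0, 0], 0], [[0, -0.004, 0], [0, 0, 0], 0], [[0, -0.004, 0], [0, 0, 0], 0], [[0, -0.004, 0], [0, 0, 0], 0], [[0, -0.004, 0], [0, 0, 0], 0]])

```text
clock: 7.6
position: [597.1, -75.1, 202.8]
orientation: [180.0, -0.0, -6.7]
ft_force: [-1.4, -1.0, 1.2]
finger_gap: 0.005
grasp_force: 0.9
```

Run:
```python
from h import *
s=env.observe(); print(s['position'],s['orientation'],s['ft_force'],jig(s['position']))
d=grab('wrist','w4.png'); cv2.imwrite('pics/w4c.png',cv2.resize(d['image'][40:240,80:400,::-1],None,fx=2.5,fy=2.5))
```

```text
[597.11926768 -75.12854748 202.78004863] [ 1.79998836e+02 -3.49994853e-03 -6.71718093e+00] [-1.40806176 -0.97447882  1.1942359 ] [  26.3 -105.3]
```

View pics/w4c.png

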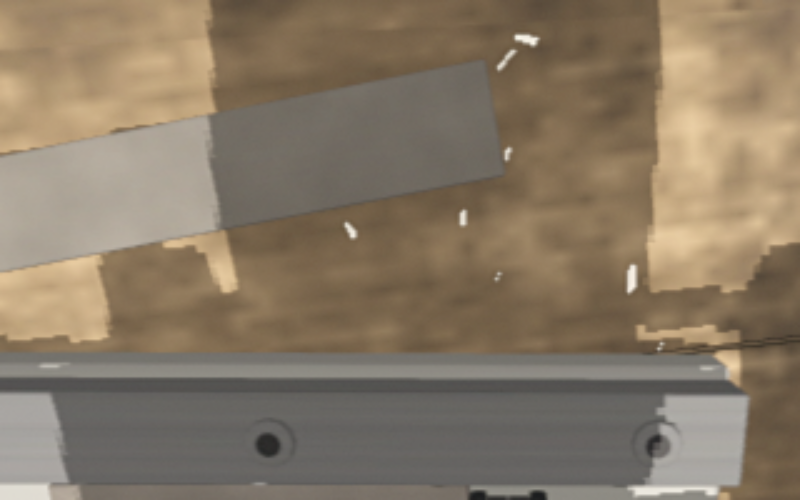

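Call:
arm_command(rows=[[[0, -0.004, 0], [0, 0, 0], 0], [[0, -0.004, 0], [0, 0, 0], 0], [[0, -0.004, 0], [0, 0, 0], 0], [[0, -0.004, 0], [0, 0, 0], 0], [[0, -0.004, 0], [0, 0, 0], 0], [[0, -0.004, 0], [0, 0, 0], 0]])

```text
clock: 8.25
position: [599.9, -51.2, 202.8]
orientation: [-180.0, -0.0, -6.7]
ft_force: [-1.1, -1.0, 0.2]
finger_gap: 0.001
grasp_force: 0.7
```

Run:
```python
from h import *
s=env.observe(); print(s['ft_force'],jig(s['position']))
d=grab('wrist'); cv2.imwrite('pics/w5c.png',cv2.resize(d['image'][190:290,80:350,::-1],None,fx=2.9,fy=2.9,interpolation=2))
```

```text
[-1.12928634 -0.95441799  0.23688625] [ 26.3 -81.2]
```

View pics/w5c.png

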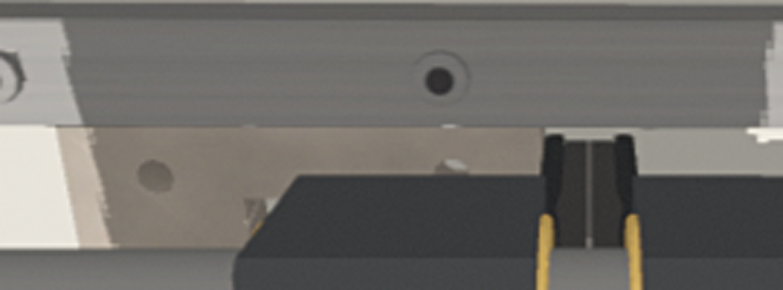

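The strap lies flush along the fence (crop row ~127 over its full length), with the fingers on its trailing end at u≈543. I continue the push.

Call:
arm_command(rows=[[[0, -0.004, 0], [0, 0, 0], 0], [[0, -0.004, 0], [0, 0, 0], 0], [[0, -0.004, 0], [0, 0, 0], 0], [[0, -0.004, 0], [0, 0, 0], 0], [[0, -0.004, 0], [0, 0, 0], 0], [[0, -0.004, 0], [0, 0, 0], 0], [[0, -0.004, 0], [0, 0, 0], 0], [[0, -0.004, 0], [0, 0, 0], 0]])

```text
clock: 9.1
position: [603.7, -19.5, 202.8]
orientation: [-180.0, -0.0, -6.7]
ft_force: [-0.7, -1.1, 1.1]
finger_gap: 0.006
grasp_force: 0.7
```

Call:
arm_command(rows=[[[0, -0.004, 0], [0, 0, 0], 0], [[0, -0.004, 0], [0, 0, 0], 0], [[0, -0.004, 0], [0, 0, 0], 0], [[0, -0.004, 0], [0, 0, 0], 0], [[0, -0.004, 0], [0, 0, 0], 0], [[0, -0.004, 0], [0, 0, 0], 0], [[0, -0.004, 0], [0, 0, 0], 0], [[0, -0.004, 0], [0, 0, 0], 0]])

```text
clock: 9.9
position: [607.4, 12.3, 202.8]
orientation: [-180.0, -0.0, -6.7]
ft_force: [0.1, -0.8, 0.3]
finger_gap: 0.003
grasp_force: 0.6
```

Call:
arm_command(rows=[[[0, -0.004, 0], [0, 0, 0], 0], [[0, -0.004, 0], [0, 0, 0], 0], [[0, -0.004, 0], [0, 0, 0], 0], [[0, -0.004, 0], [0, 0, 0], 0], [[0, -0.004, 0], [0, 0, 0], 0], [[0, -0.004, 0], [0, 0, 0], 0], [[0, -0.002, 0], [0, 0, 0], 0]])

```text
clock: 10.6
position: [610.5, 38.4, 202.8]
orientation: [-180.0, -0.0, -6.7]
ft_force: [-0.4, -1.6, 0.4]
finger_gap: 0.002
grasp_force: 0.7
```

Run:
```python
from h import *
s=env.observe(); print(s['ft_force'],jig(s['position']))
```

```text
[-0.43466859 -1.588268    0.3734551 ] [26.4  9. ]
```

Call:
arm_command(rows=[[[0, -0.002, 0], [0, 0, 0], 0], [[0, -0.002, 0], [0, 0, 0], 0], [[0, -0.002, 0], [0, 0, 0], 0], [[0, -0.002, 0], [0, 0, 0], 0], [[0, -0.002, 0], [0, 0, 0], 0]])

```text
clock: 11.1
position: [611.6, 47.8, 202.8]
orientation: [-180.0, -0.0, -6.7]
ft_force: [-0.5, -1.8, 0.3]
finger_gap: 0.003
grasp_force: 0.6
```

Call:
arm_command(rows=[[[0, -0.002, 0], [0, 0, 0], 0], [[0, -0.002, 0], [0, 0, 0], 0]])

```text
clock: 11.3
position: [612.0, 51.9, 202.7]
orientation: [180.0, 0.0, -6.7]
ft_force: [-0.7, -0.7, 1.1]
finger_gap: 0.005
grasp_force: 0.6
```

Call:
arm_command(rows=[[[0, -0.002, 0], [0, 0, 0], 0]])

```text
clock: 11.4
position: [612.3, 53.9, 202.8]
orientation: [-180.0, -0.0, -6.7]
ft_force: [-0.2, -0.7, 1.6]
finger_gap: 0.004
grasp_force: 0.6
```

Call:
arm_command(rows=[[[0, -0.002, 0], [0, 0, 0], 0], [[0, -0.001, 0], [0, 0, 0], 0]])

```text
clock: 11.6
position: [612.7, 56.9, 202.8]
orientation: [-180.0, -0.0, -6.7]
ft_force: [-0.6, -1.6, 0.5]
finger_gap: 0.008
grasp_force: 0.6
```

Call:
arm_command(rows=[[[0, -0.001, 0], [0, 0, 0], 0], [[0, -0.001, 0], [0, 0, 0], 0]])

```text
clock: 11.8
position: [612.9, 58.7, 202.8]
orientation: [180.0, -0.0, -6.7]
ft_force: [0.1, -1.4, 0.2]
finger_gap: 0.006
grasp_force: 0.6
```

Call:
arm_command(rows=[[[0, -0.001, 0], [0, 0, 0], 0], [[0, -0.001, 0], [0, 0, 0], 0]])

```text
clock: 12.0
position: [613.1, 60.1, 202.8]
orientation: [180.0, 0.0, -6.7]
ft_force: [-1.0, -5.3, 1.7]
finger_gap: 0.004
grasp_force: 2.6
```

Call:
arm_command(rows=[[[0, -0.001, 0], [0, 0, 0], 0], [[0, -0.001, 0], [0, 0, 0], 0]])

```text
clock: 12.2
position: [613.2, 60.6, 202.7]
orientation: [179.8, 0.0, -6.8]
ft_force: [-2.6, -10.6, 2.8]
finger_gap: 0.004
grasp_force: 5.1
```

Call:
arm_command(rows=[[[0, 0, 0], [0, 0, 0], 0]])

```text
clock: 12.3
position: [613.2, 60.6, 202.7]
orientation: [179.8, 0.0, -6.8]
ft_force: [-2.1, -8.5, 3.1]
finger_gap: 0.007
grasp_force: 4.2
```

Call:
arm_command(rows=[[[0, 0.003, 0], [0, 0, 0], 0], [[0, 0.012, 0], [0, 0, 0], 0], [[-0.01, 0.02, -0.01], [0, 0, 0], 0], [[-0.03, 0.02, -0.03], [0, 0, 0], 0], [[-0.03, 0, -0.03], [0, 0, 0], 0], [[-0.03, 0, -0.03], [0, 0, 0], 0], [[0, 0, 0], [0, 0, 0], 0], [[0, 0, 0], [0, 0, 0], 0]])

```text
clock: 13.1
position: [507.5, 19.6, 303.7]
orientation: [-179.9, -0.1, -6.7]
ft_force: [-0.4, 0.1, 0.4]
finger_gap: 0.006
grasp_force: 0.0
```

Run:
```python
from h import *
s=env.observe(); print(s['ft_force'],s['position'],jig(s['position']))
d=grab('wrist','w6.png'); print([proj(d,[*(O+x*ex+y*ey),26]) for x,y in [(9,38),(45,38),(9,100),(45,100)]])
cv2.imwrite('pics/w6c.png',cv2.resize(d['image'][20:260,0:300,::-1],None,fx=2.4,fy=2.4,interpolation=2))
```

```text
[-0.38590981  0.12467487  0.41794987] [507.4732113   19.56815999 303.68954621] [-73.7 -21.6]
[(np.float64(210.81275170339524), np.float64(114.95807356403013)), (np.float64(207.65928660027998), np.float64(68.23336528880012)), (np.float64(137.12862989356393), np.float64(114.96955438892724)), (np.float64(130.75235118304587), np.float64(68.25984278588766))]
```

View pics/w6c.png

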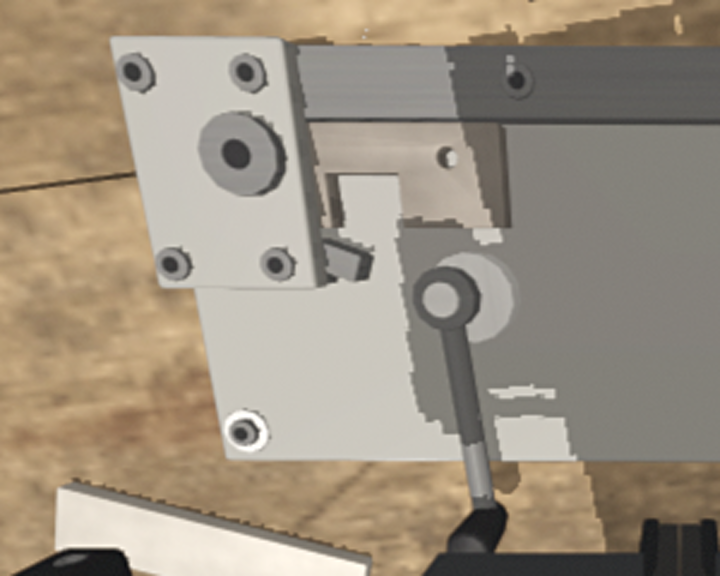

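Hole visible at (448,157), with the trailing edge at crop u≈500 and front edge at row 228. That matches the prediction for the seated strap within about 1 mm. The cam is still open, lever near 0. Next comes the cam, working from its left side.

Call:
arm_command(rows=[[[-0.006, -0.025, 0], [0, 0, 0], 0], [[-0.01, -0.025, 0], [0, 0, 0], 0], [[-0.01, -0.025, 0], [0, 0, 0], 0], [[0, -0.025, 0.02], [0, 0, 0], 0], [[0, 0, 0.02], [0, 0, 0], 0], [[0, 0, 0.02], [0, 0, 0], 0], [[0, 0, 0.019], [0, 0, 0], 0], [[0, 0, 0], [0, 0, 0], 0]])

```text
clock: 13.95
position: [492.6, 121.6, 220.2]
orientation: [179.8, 0.3, -6.7]
ft_force: [-0.3, -0.4, -0.1]
finger_gap: 0.009
grasp_force: 0.0
```

Run:
```python
from h import *
s=env.observe(); p=jig(s['position']); print(s['ft_force'],s['position'],p)
c=16
for t in np.r_[0.1,np.arange(.17,1.5,.07)]:
    q=np.array([-13-85*np.cos(t)-c*np.sin(t),58-85*np.sin(t)+c*np.cos(t)]); e=q-p
    print('%.2f'%t,'[%.3f, %.3f]'%(e[0]/1e3,-e[1]/1e3)); p=p+np.round(e)
```

```text
[-0.30545666 -0.39273995 -0.09237022] [492.62304768 121.60598509 220.17759009] [-100.3   78. ]
0.10 [0.001, 0.013]
0.17 [-0.000, 0.006]
0.24 [-0.000, 0.006]
0.31 [0.000, 0.006]
0.38 [0.001, 0.006]
0.45 [0.002, 0.006]
0.52 [0.002, 0.005]
0.59 [0.002, 0.006]
0.66 [0.002, 0.005]
0.73 [0.003, 0.006]
0.80 [0.004, 0.005]
0.87 [0.003, 0.005]
0.94 [0.004, 0.004]
1.01 [0.005, 0.004]
1.08 [0.004, 0.004]
1.15 [0.005, 0.004]
1.22 [0.005, 0.003]
1.29 [0.005, 0.003]
1.36 [0.006, 0.003]
1.43 [0.006, 0.002]
```

Call:
arm_command(rows=[[[0, 0.004, -0.003], [0, 0, 0], 0], [[0, 0.005, 0], [0, 0, 0], 0], [[0.001, 0.004, 0], [0, 0, 0], 0], [[0, 0.006, 0], [0, 0, 0], 0], [[0, 0.006, 0], [0, 0, 0], 0]])

```text
clock: 14.45
position: [491.9, 96.6, 227.4]
orientation: [-180.0, -0.1, -6.7]
ft_force: [1.7, 1.4, -0.1]
finger_gap: 0.01
grasp_force: 0.8
```

Call:
arm_command(rows=[[[0, 0.006, 0], [0, 0, 0], 0], [[0.001, 0.006, 0], [0, 0, 0], 0], [[0.002, 0.006, 0], [0, 0, 0], 0], [[0.002, 0.005, 0], [0, 0, 0], 0], [[0.002, 0.006, 0], [0, 0, 0], 0]])

```text
clock: 14.95
position: [495.4, 67.2, 226.9]
orientation: [-180.0, -0.0, -6.7]
ft_force: [2.3, 3.8, 0.7]
finger_gap: 0.001
grasp_force: 1.5
```

Call:
arm_command(rows=[[[0.002, 0.005, 0], [0, 0, 0], 0], [[0.003, 0.006, 0], [0, 0, 0], 0], [[0.004, 0.005, 0], [0, 0, 0], 0], [[0.003, 0.005, 0], [0, 0, 0], 0], [[0.004, 0.004, 0], [0, 0, 0], 0]])

```text
clock: 15.45
position: [508.0, 40.1, 226.5]
orientation: [180.0, 0.1, -6.7]
ft_force: [-0.5, 1.6, -0.2]
finger_gap: 0.001
grasp_force: 0.6
```

Call:
arm_command(rows=[[[0.005, 0.004, 0], [0, 0, 0], 0], [[0.004, 0.004, 0], [0, 0, 0], 0], [[0.005, 0.004, 0], [0, 0, 0], 0], [[0.005, 0.003, 0], [0, 0, 0], 0]])

```text
clock: 15.85
position: [525.5, 23.1, 226.7]
orientation: [180.0, 0.0, -6.7]
ft_force: [-1.7, 0.0, 0.2]
finger_gap: 0.006
grasp_force: 0.6
```

Call:
arm_command(rows=[[[0.005, 0.003, 0], [0, 0, 0], 0], [[0.005, 0.002, 0], [0, 0, 0], 0]])

```text
clock: 16.05
position: [533.6, 18.1, 226.2]
orientation: [-180.0, 0.3, -6.7]
ft_force: [-22.0, 9.0, 14.6]
finger_gap: 0.002
grasp_force: 11.5
```

Call:
arm_command(rows=[[[0.003, 0.001, 0], [0, 0, 0], 0], [[0.003, 0.001, 0], [0, 0, 0], 0]])

```text
clock: 16.25
position: [536.2, 17.3, 225.5]
orientation: [-179.9, 0.9, -6.6]
ft_force: [-42.7, 12.8, 32.9]
finger_gap: 0.002
grasp_force: 22.0
```

Call:
arm_command(rows=[[[-0.002, 0, 0], [0, 0, 0], 0], [[0, 0, 0], [0, 0, 0], 0], [[-0.005, 0, 0], [0, 0, 0], 0], [[-0.02, 0, 0], [0, 0, 0], 0], [[-0.02, 0, -0.03], [0, 0, 0], 0], [[0, 0, -0.04], [0, 0, 0], 0], [[0, 0, -0.03], [0, 0, 0], 0], [[0, 0, 0], [0, 0, 0], 0]])

```text
clock: 17.05
position: [495.1, 20.1, 331.3]
orientation: [-179.9, -0.5, -6.7]
ft_force: [0.5, 0.4, -0.1]
finger_gap: 0.004
grasp_force: 0.0
```

Run:
```python
from h import *
s=env.observe(); print(s['ft_force'],s['position'],jig(s['position']))
d=grab('wrist','w7.png'); g=cv2.cvtColor(d['image'],cv2.COLOR_RGB2GRAY)
for t in (1.3,1.4):
    q=[-13-85*np.cos(t),58-85*np.sin(t)]; print(t,proj(d,[*(O+q[0]*ex+q[1]*ey),63]),'rod',proj(d,[*(O+(-13-50*np.cos(t))*ex+(58-50*np.sin(t))*ey),37]))
m=cv2.inRange(d['image'],(0,0,0),(45,45,45)); m[250:]=0
n,_,st,c=cv2.connectedComponentsWithStats(m)
for i in range(1,n):
    if st[i,4]>60: print(st[i],c[i])
print('strap pred',[np.round(proj(d,[*(O+x*ex+y*ey),26]),1) for x,y in [(9,38),(45,38),(27,38)]], 'hub',proj(d,[*(O-13*ex+58*ey),42]))
u,v=np.round(proj(d,[*(O+27*ex+38*ey),26])).astype(int); print(g[v,u-15:u+20].tolist())
u,v=np.round(proj(d,[*(O+27*ex+45*ey),26])).astype(int); print(g[v-35:v+40,u].tolist())
```

```text
[ 0.5263753   0.3518903  -0.09284814] [495.06345461  20.12356781 331.31980831] [-86.1 -22.5]
1.3 (np.float64(283.59336311144256), np.float64(156.80057346510154)) rod (np.float64(246.93105446214548), np.float64(143.05084306669212))
1.4 (np.float64(285.81984332000724), np.float64(146.82998965103857)) rod (np.float64(247.9388005971358), np.float64(137.6254306219438))
[276 139  18  18 246] [284.86585366 147.74390244]
[267 236  15  14 167] [274.09580838 243.70658683]
[284 237  15  13 165] [291.36969697 243.65454545]
strap pred [array([216.5, 103.1]), array([213.9,  60.2]), array([215.2,  82. ])] hub (np.float64(191.71083049631494), np.float64(128.25242514352038))
[170, 173, 176, 131, 102, 102, 104, 104, 104, 103, 104, 103, 103, 102, 100, 84, 76, 105, 127, 130, 130, 128, 129, 127, 129, 128, 129, 129, 128, 129, 128, 129, 128, 130, 129]
[91, 92, 91, 93, 91, 89, 90, 91, 93, 91, 92, 92, 93, 89, 73, 65, 93, 102, 102, 100, 100, 104, 102, 103, 103, 103, 104, 103, 102, 101, 101, 103, 103, 102, 103, 104, 105, 103, 102, 103, 102, 102, 102, 102, 102, 101, 99, 99, 109, 181, 185, 182, 181, 182, 185, 182, 138, 193, 193, 143, 129, 132, 168, 239, 255, 255, 255, 255, 254, 254, 254, 229, 222, 184, 174]
```

Cam lever grip at (285,148), which is about 1.39 rad. The strap edges lie on the predicted seated pixels and the arm is clear, so I hand in.

```bash
python3 -c "
from h import *
print(env.hand_in())"
```

```text
the job is handed in; nothing more can be done
None
```

The strap is seated against the fence and stop, the cam lever is locked at about 1.39 rad, the arm is clear, and the job is handed in; no verdict was returned, and I did not re-check the bystanders afterwards.

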